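# Slacken the horn's tip clamp screw and hold the key ready over the other

### The arm

A 6-joint arm with a two-finger parallel gripper is mounted at the origin on the work surface. World frame = base frame: x ahead of the robot, y to its left, z up, the work surface at z = 0. Lengths are in m, angles in rad, forces in N, time in s.
With the tool pointing down it reaches from about 0.35 to 0.975 m from the base axis. Payload 4.9 kg.
Tool frame: the origin (TCP) lies at the very end of the fingers, on their centre line; the grasp point (between the pads) lies ctrl.grip_point_offset behind it (ctrl.grip_point_offset is the distance from the TCP to the grasp point, in m); z points along the fingers, y is the direction in which the jaws open and shut (so a half turn about z gives the same grasp; the last joint's range is limited). The gripper opens to 85 mm and grips with 20 to 120 N. Pads are 22 mm wide; open, the fingers measure 114 mm over their backs; the gripper's body (76 mm by 85 mm) begins 54 mm behind the grasp point. The pads swing forward as they close: fully open they stand 13 mm farther back than shut.
Start: joints at [-1.365, 0.053, 1.613, -0, 1.476, -0.119], TCP at [0.199, -0.592, 0.231] pointing down, gripper open.
Joint ranges: [-3.01, 3.01], [-1.01, 2.22], [0.06, 2.58], [-1.02, 4.17], [0.09, 2.62], [-3.14, 3.14]. Speed limits (rad/s): [2.57, 2.57, 3.14, 3.14, 3.14, 3.14].

### API

Orientations are given as a rotation vector (axis times angle).
In Python, from station import ctrl gives the robot as it stands. The module is installed in compiled form; this text tells all that it offers.
- The arm moves only by the shell command python3 -m creep 'ROWS' [FORCE]. ROWS is JSON, a list of rows, each a list of 5 numbers: the closure in counts, from 0 (fully open) to 255 (shut), then the shift along the tool's x, y, z in mm, then the turn about the tool's z in rad. A call has 1 to 12 rows; each row is the pose to reach, as a shift and turn from the pose commanded when the call began, along the tool's axes at that moment; what a row does not reach only later rows make up. A row lasts 1/12 s, in which the tool goes at most 41.7 mm and 7.16 degrees, less where a joint would pass 70% of its speed; a pose out of reach is approached as far as the arm can. A call with a gripper value outside its range is refused whole. The fingers move at their own pace and stop on an object; FORCE is the grip in N (left out, the last holds). Time passes only in rows, so rows that repeat a pose let the fingers close. It gives the time, the measured TCP pose, the force and the opening at its end, in the units of the state.
- ctrl.get_obs(): the state, without advancing time (a new reading comes with each control period).
- ctrl.get_image(name): name is "scene" or "top" or "wrist"; returns the picture (480x640x3 uint8, red, green, blue); there is no depth.
- ctrl.calibration(name): a dict with "fx", "fy", "cx", "cy" (pixels), "R" (3x3) and "t" (3): a world point X has camera coordinates R X + t. Camera axes: x right, y down, z forward; pixel columns grow to the right and rows downward; lengths in m; the calibration is good to about 2 mm. A picture is of the moment at which its call begins: read the wrist's pose just before it. calibration takes no time and is no camera call; for the wrist camera it gives the pose at the moment of the call.
- ctrl.finish_job(): hands the job in, once; it reports no verdict.
Trained networks look in the newest picture that a camera, given by its name, has taken for a name from the list of things; names that differ only in an ending like _2 or _b are one class to them, and where a whole thing is asked for, a point or a joint stands for the part that bears it (a point fixed in the world has none). Each returns a list of dicts, best first, with "conf" (0 to 1); they miss things now and then, are a little off and sometimes report something else, mostly with a low value. They report only what shows in the picture. A call takes as long as a camera call.
- ctrl.boxes_of(camera, label): "rect" ([left, top, width, height] in pixels, round what is visible of it).
- ctrl.outline_of(camera, label): "mask" (480x640 bool, what is visible of it) and "rect" ([left, top, width, height] in pixels, round what is visible of it).
The state is a dict: "t": time; "q": joint angles; "dq": joint speeds; "effort": joint torques, N m; "tool_pos": TCP position; "tool_rot": TCP orientation; "contact_force": force on the tool from outside, world axes, zero at the start; "wrist_torque": the same for the moment, N m; "opening": finger opening in m.
Only numpy, scipy, OpenCV 4.12 (cv2) and the standard library are available. Lean on these libraries where they do the work, as an engineer would, in place of code of your own. Each camera call takes 0.05 s, during which the arm holds its last target. There are 200 camera calls.

### The job

Take the T-key out of its wooden block, fit its slotted foot over the clamp screw at the tip end of the bronze horn and, with the key, turn that screw anticlockwise (seen from above) until it meets its stop. Then lift the key off, carry it upright over the top of the horn without touching the horn, and finish still holding it steady and upright about one centimetre above the other screw's head, centred on it, its slot lined up with the raised blade of that screw and not touching it, so that the smith can steady the horn before that screw is slackened too. Do not turn or touch the screws with the gripper, never touch the second screw at all, and leave the lid, ladle blank and stone-holder lying where they are.

Things in the scene. Friction and masses are not known exactly. Their poses are not given: they have to be found in the camera images.
- bed: Dark steel plate fixed on the bench, 90 x 260 x 22 mm. Origin: centre of its underside; z up, y along its length. The bronze horn stands on it, thick heel to +y, thin tip to -y (y -62 to +46 mm, 56 mm wide in x, top 94 mm above the bench). Tip screw at y = -100 mm, heel screw at y = +100 mm, both at x = 0.
- horn: The cast bronze horn insert, fixed on the bed; same x, y and axes as the bed, origin 22 mm above the bench. It must not be touched.
- horn_top (a point): Point above the middle of the bed at the height of the horn's highest part (94 mm above the bench); axes as the bed's.
- tip_screw_head (a point): Screw at the horn's tip end: round boss 24 mm across, 8 mm high on the bed, with a straight raised blade on top, 20 mm long, 5 mm thick, 10 mm tall (its top 3 mm narrowed to 16 x 3 mm). Point: centre of the blade's top, 40 mm above the bench; x along the blade, z up, turning with the screw.
- tip_screw (a joint): Turn of the tip screw, rad: 0 done up, grows anticlockwise seen from above, stop at 1.6. Starts between 0.05 and 0.4. Stays where left; needs about 0.1 N m to turn.
- heel_screw_head (a point): The other captive clamp screw, at the heel end of the horn, same shape and same kind of point: centre of the blade's top, 40 mm above the bench, x axis along the blade, z up. It may start at any of a range of angles and is not to be touched.
- key: Loose steel T-key, 0.2 kg, 112 mm tall, upright in its block. Origin: centre of the foot's underside; z up the shank, x along cross-bar and slot. Foot 29 x 14 mm (x, y), 20 mm high; slot underneath 23 x 8 mm, 12 mm deep, fits over a blade (foot then rests on the boss, 30 mm above the bench). Shank 12 mm thick. Cross-bar on top 64 x 12 x 14 mm.
- key_grip (a point): Centre of the key's cross-bar, where it is grasped from above: on the key's axis, 105 mm above the underside of the foot (117 mm above the bench at the start); axes as the key's.
- key_block: Fixed dark wooden block, 80 x 70 x 40 mm, origin at the centre of its underside, with a pocket from above 33 x 19 mm, 28 mm deep, in which the key's foot stands on a floor 12 mm above the bench.
- lid: Tinned copper sahan lid, round, 116 mm diameter, 57 mm high with its knob, origin under its centre. Bystander.
- ladle: Copper ladle blank, round bowl of 84 mm diameter with a flat handle reaching 186 mm along +y from the bowl's centre, 26 mm high; origin under the bowl's centre. Bystander.
- stone_holder: Steel burnishing stone-holder, 130 x 34 x 28 mm with a 70 mm wooden handle out of its -x end, origin under its centre. Bystander.

How it is judged:
On the way, in this order (a step that is already met when the one before it is completed fails the run):
1. the tip screw has been turned to its stop, with the key standing over it (value of joint tip_screw above 1.45 rad and horizontal distance between key and tip_screw_head below 0.012 m and distance between key and tip_screw_head below 0.02 m), for 0.1 s.
2. the key is carried across above the top of the horn (x of key in the frame of horn_top between -0.06 and 0.06 m and y of key in the frame of horn_top between -0.05 and 0.05 m and z of key in the frame of horn_top above 0 m), for 0.05 s.
At the end, for the whole second after the job is handed in: Key still gripped, at rest, upright within 0.1 rad; foot 3 to 20 mm above the heel screw's blade top, within 6 mm of its axis, slot within 0.15 rad of the blade; key touching neither bed, horn nor screws; tip screw at 1.4 rad or more (horizontal distance between key and heel_screw_head below 0.006 m and z of key in the frame of heel_screw_head between 0.003 and 0.02 m and angle between the x axis of key and the x axis of heel_screw_head, either way round below 0.15 rad and angle between key's own z axis and vertical below 0.1 rad and linear speed of key below 0.02 m/s and contact force between key and the fingers above 2 N and contact force between key and bed below 0.1 N and value of joint tip_screw above 1.4 rad); the arm keeps its last pose, push and grip.
It fails at once if the heel screw is touched (contact force between heel_screw and anything else above 0.3 N).
It fails at once if the horn is touched (contact force between horn and anything else above 0.5 N).
It fails at once if the gripper or arm touches the tip screw (contact force between tip_screw and the fingers above 0.5 N or contact force between tip_screw and the arm above 0.5 N).
It fails at once if the lid, the ladle blank or the stone-holder is moved more than 20 mm (distance of any of lid, ladle, stone_holder from where it was at the start of the episode above 0.02 m).
It also fails if it takes over 45 s, if anything falls off the work surface, if the arm or the gripper's body presses on something with over 40 N, if the wrist force passes 120 N, or if a joint passes its speed limit or range.

## Working session

There is one attempt and no reset: what is moved stays moved. The work goes in short steps, Python scripts to look and compute and a shell command to move; the robot and the scene stay as the last step left them, time stands still between calls to the robot, and variables do not carry over. Pictures are saved under pics/ and viewed, about 8 in all and at most 12, crops included, and the job is handed in when it is done.

```bash
mkdir -p pics
cat > h.py <<'E'
import numpy as np, cv2
from station import ctrl
from scipy.spatial.transform import Rotation as Ro
def snap(cam,name=None):
    cal=ctrl.calibration(cam); im=ctrl.get_image(cam)
    if name: cv2.imwrite('pics/'+name+'.png',im[:,:,::-1])
    return im,cal
def proj(cal,X):
    X=np.atleast_2d(X); c=X@np.array(cal['R']).T+np.array(cal['t'])
    return np.c_[cal['fx']*c[:,0]/c[:,2]+cal['cx'],cal['fy']*c[:,1]/c[:,2]+cal['cy']]
def ray(cal,u,v,z):
    R=np.array(cal['R']);t=np.array(cal['t']); C=-R.T@t
    d=R.T@np.array([(u-cal['cx'])/cal['fx'],(v-cal['cy'])/cal['fy'],1]); return C+d*(z-C[2])/d[2]
E
python3 - <<'E'
from h import *
o=ctrl.get_obs(); print(o['tool_pos'],o['tool_rot'],o['opening'],ctrl.grip_point_offset)
for cam in ['top','scene']:
    im,cal=snap(cam,cam+'0'); 
    print(cam, 'C',-np.array(cal['R']).T@cal['t'],cal['fx'])
    for l in ['bed','tip_screw_head','heel_screw_head','key','key_block','horn','lid','ladle','stone_holder']:
        for b in ctrl.boxes_of(cam,l)[:2]:
            r=b['rect']; print(l,round(b['conf'],2),np.round(r),ray(cal,r[0]+r[2]/2,r[1]+r[3]/2,0.04).round(3))
E
```

```text
[ 0.1993179  -0.59171467  0.23006576] [-3.09824188e+00 -5.07670708e-01  1.67906416e-04] 0.08527095053021104 0.0187
top C [0.38792138 0.06666638 1.15859362] 536.6311915204243
bed 0.79 [281. 216. 129.  70.] [0.559 0.019 0.04 ]
heel_screw_head 0.37 [284. 145. 105.  39.] [0.749 0.035 0.04 ]
key 0.8 [455. 285.  23.  32.] [ 0.451 -0.231  0.04 ]
key_block 0.86 [434. 279.  47.  48.] [ 0.447 -0.212  0.04 ]
horn 0.9 [323. 232.  52.  32.] [0.566 0.01  0.04 ]
horn 0.3 [434. 280.  48.  48.] [ 0.445 -0.214  0.04 ]
lid 0.72 [443. 193.  54.  54.] [ 0.623 -0.247  0.04 ]
lid 0.23 [432. 281.  50.  47.] [ 0.445 -0.211  0.04 ]
ladle 0.88 [284. 146. 106.  40.] [0.745 0.033 0.04 ]
ladle 0.59 [385. 257.  10.  10.] [ 0.533 -0.076  0.04 ]
stone_holder 0.89 [155. 170.  21.  90.] [0.64  0.401 0.04 ]
scene C [1.3564948  0.1487938  0.63168124] 486.44865435201405
bed 0.8 [235. 235. 130.  69.] [0.595 0.032 0.04 ]
bed 0.6 [129. 263.  57.  45.] [ 0.673 -0.229  0.04 ]
tip_screw_head 0.38 [196. 185.  10.  43.] [ 0.373 -0.24   0.04 ]
key 0.71 [194. 186.  12.  43.] [ 0.378 -0.24   0.04 ]
key_block 0.67 [184. 213.  38.  40.] [ 0.489 -0.198  0.04 ]
horn 0.61 [236. 237. 127.  68.] [0.601 0.032 0.04 ]
horn 0.6 [274. 235.  52.  43.] [0.552 0.026 0.04 ]
lid 0.9 [126. 262.  62.  45.] [ 0.673 -0.232  0.04 ]
lid 0.46 [251. 249.   9.  15.] [ 0.56  -0.065  0.04 ]
ladle 0.66 [224. 311. 132.  43.] [0.77  0.041 0.04 ]
stone_holder 0.9 [471. 280.  47.  80.] [0.701 0.392 0.04 ]
stone_holder 0.33 [271. 235.  54.  45.] [0.555 0.023 0.04 ]
```

View pics/top0.png

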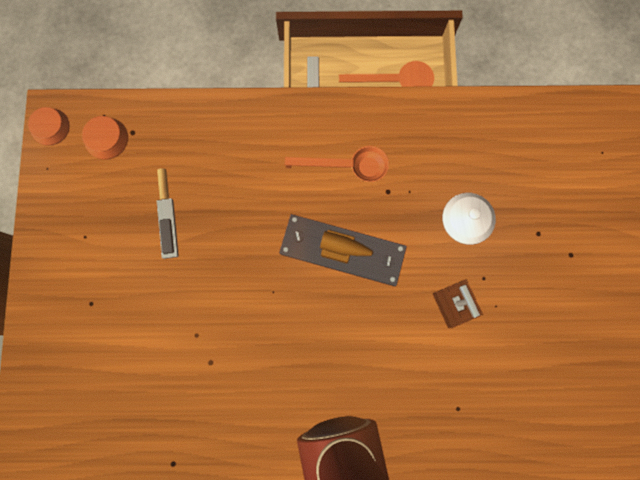

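View pics/scene0.png

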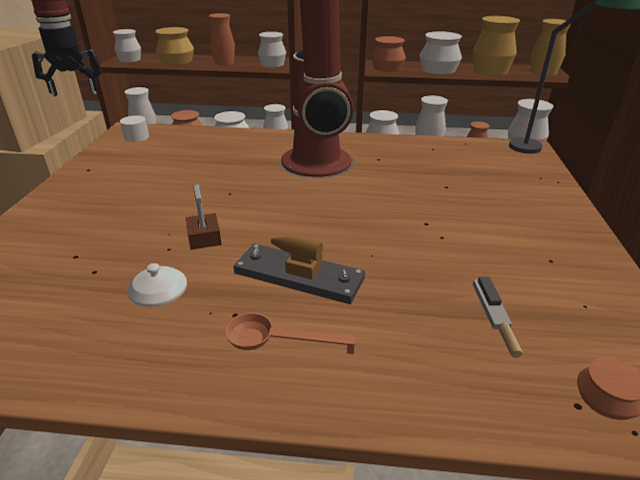

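Run:
```python
from h import *
im,cal=snap('top')
for l,z in [('bed',.022),('key',.124),('key_block',.04)]:
    m=ctrl.outline_of('top',l)[0]['mask'].astype(np.uint8)
    c=max(cv2.findContours(m,0,2)[0],key=cv2.contourArea)
    P=np.array([ray(cal,u,v,z)[:2] for u,v in c[:,0]]).astype(np.float32)
    print(l,cv2.minAreaRect(P*1000))
g=cv2.cvtColor(im,cv2.COLOR_RGB2GRAY)
# crops enlarged: key, tip, heel
cr=[cv2.resize(im[y-20:y+20,x-20:x+20],(260,260),interpolation=cv2.INTER_CUBIC) for x,y in [(462,302),(389,261),(297,237)]]
cv2.imwrite('pics/crop1.png',np.hstack(cr)[:,:,::-1])
w,cw=snap('wrist'); R=np.array(cw['R']);o=ctrl.get_obs()
T=Ro.from_rotvec(o['tool_rot']).as_matrix()
print('tool R',T.round(3)); print('cam in tool',(T.T@(-R.T@cw['t']-o['tool_pos'])).round(4),(R@T).round(3),cw['fx'],cw['cx'],cw['cy'])
```

```text
bed ((562.90185546875, 22.88079833984375), (259.4115905761719, 92.32784271240234), 73.44172668457031)
key ((443.861328125, -204.60391235351562), (64.74982452392578, 34.39081573486328), 22.263465881347656)
key_block ((444.9744567871094, -212.20541381835938), (79.51243591308594, 75.89910125732422), 23.06354331970215)
tool R [[ 0.948  0.319  0.   ]
 [ 0.319 -0.948 -0.   ]
 [-0.     0.    -1.   ]]
cam in tool [ 0.0719  0.0002 -0.1435] [[-0.001  1.    -0.   ]
 [-0.96  -0.001 -0.281]
 [-0.281 -0.     0.96 ]] 405.5365203420089 322.686620014816 238.96302128062806
```

View pics/crop1.png

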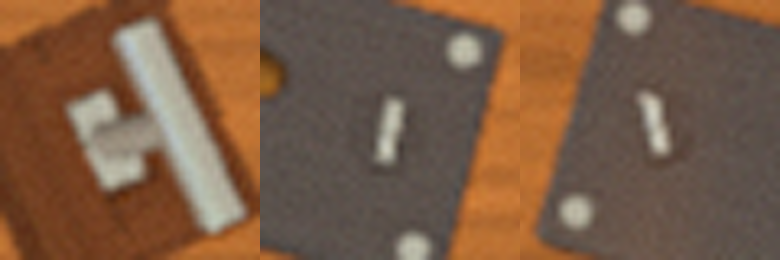

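```bash
python3 -m creep '[[0,30,-24,0,0],[0,64,-51,0,-0.02],[0,97,-77,0,-0.04],[0,129,-103,0,-0.06],[0,161,-128,0,-0.077],[0,193,-154,0,-0.077],[0,225,-179,0,-0.077],[0,257,-205,0,-0.077],[0,289,-230,0,-0.077],[0,321,-256,0,-0.077],[0,345,-275,0,-0.077],[0,354,-282,0,-0.077]]' 80
python3 -m creep '[[0,0,0,0,0],[0,0,0,0,0]]'
python3 - <<'E'
from h import *
im,cal=snap('wrist','w1'); o=ctrl.get_obs(); print(o['t'],o['tool_pos'],o['tool_rot'])
for l,z in [('key',.124),('key_block',.04)]:
  for d in ctrl.outline_of('wrist',l)[:1]:
    c=max(cv2.findContours(d['mask'].astype(np.uint8),0,2)[0],key=cv2.contourArea)
    P=np.array([ray(cal,u,v,z)[:2] for u,v in c[:,0]]).astype(np.float32)
    print(l,d['conf'],d['rect'],cv2.minAreaRect(P*1000))
print(proj(cal,[[.445,-.212,.124],[.445,-.212,.04]]))
E
```

```text
t: 2.25
tool_pos: [0.4465, -0.2089, 0.2316]
tool_rot: [-3.077, -0.633, -0.002]
contact_force: [-0.3, -0.4, 0.6]
opening: 0.0851
t: 2.42
tool_pos: [0.4449, -0.2123, 0.2313]
tool_rot: [3.077, 0.628, -0.001]
contact_force: [-0.6, -0.3, 0.8]
opening: 0.0851
2.4667 [ 0.44458978 -0.21288002  0.23131151] [ 3.07803575e+00  6.26110820e-01 -8.14564254e-04]
key 0.78 [317.6, 181.5, 17.4, 94.7] ((448.8849792480469, -212.75424194335938), (64.37237548828125, 11.913846969604492), 22.26996421813965)
key_block 0.96 [283.6, 152.6, 86.8, 99.0] ((449.6368408203125, -212.41064453125), (82.78639221191406, 69.95741271972656), 22.223609924316406)
[[322.01767252 236.15780309]
 [322.11040659 208.71199577]]
```

View pics/w1.png

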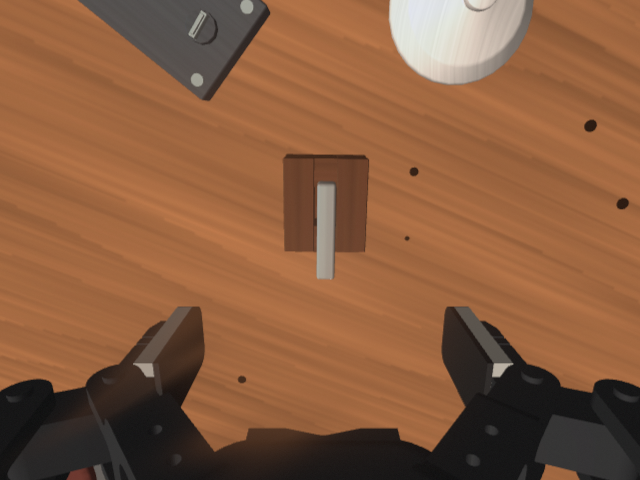

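```bash
python3 -m creep '[[0,2,1,35,0.013],[0,4,1.6,70,0.013],[0,4,1.6,100,0.013],[0,4,1.6,120,0.013],[0,4,1.6,132,0.013],[0,4,1.6,132,0.013],[120,4,1.6,132,0.013],[180,4,1.6,132,0.013],[255,4,1.6,132,0.013],[255,4,1.6,132,0.013],[255,4,1.6,132,0.013],[255,4,1.6,132,0.013]]' 80
python3 -m creep '[[255,0,0,0,0],[255,0,0,0,0],[255,0,0,0,0]]' 80
```

```text
t: 3.57
tool_pos: [0.4497, -0.2122, 0.1001]
tool_rot: [3.081, 0.607, 0.002]
contact_force: [0.2, -0.5, -0.2]
opening: 0.012
t: 3.82
tool_pos: [0.4499, -0.2123, 0.1003]
tool_rot: [3.081, 0.607, 0.002]
contact_force: [1.2, 0.1, 5.7]
opening: 0.0106
```

```bash
python3 -m creep '[[255,0,0,-15,0],[255,0,0,-35,0],[255,0,0,-60,0],[255,0,0,-90,0],[255,16,-25,-90,0.1],[255,36,-58,-90,0.2],[255,56,-90,-90,0.3],[255,72,-115,-90,0.4],[255,79,-127,-90,0.49],[255,79,-127,-90,0.54],[255,79,-127,-90,0.54],[255,79,-127,-90,0.54]]'
cat > m.py <<'E'
from h import *
import sys
def meas(name,pairs,top=.040):
    im,cal=snap('wrist',name); o=ctrl.get_obs(); yaw=2*np.arctan2(o['tool_rot'][1],o['tool_rot'][0]); yaw=(np.degrees(yaw)+90)%180-90
    print('t',o['t'],o['tool_pos'].round(4),'yaw',yaw.round(2),o['opening'])
    for l,z in pairs:
      for d in ctrl.outline_of('wrist',l)[:3]:
        c=max(cv2.findContours(d['mask'].astype(np.uint8),0,2)[0],key=cv2.contourArea)
        P=np.array([ray(cal,u,v,z)[:2] for u,v in c[:,0]]).astype(np.float32)
        print(l,d['conf'],np.round(d['rect']),cv2.minAreaRect(P*1000))
    return im,cal,o
E
python3 - <<'E'
from m import *
im,cal,o=meas('w2',[('key',.10),('tip_screw_head',.03),('bed',.022)])
print(proj(cal,[.534,-.073,.04]))
E
```

```text
t: 4.82
tool_pos: [0.4735, -0.0642, 0.188]
tool_rot: [-3.133, 0.234, 0.004]
contact_force: [-0.1, 0.3, -2.3]
opening: 0.0102
t 4.8667 [ 0.4736 -0.0646  0.1883] yaw -8.6 0.010664951696415933
key 0.65 [305. 227.  35. 202.] ((413.68011474609375, -54.90576171875), (23.030378341674805, 144.7654266357422), 81.27523803710938)
tip_screw_head 0.88 [302. 112.  35.  34.] ((538.5947265625, -70.5699234008789), (23.014802932739258, 22.160940170288086), 81.4044189453125)
bed 0.87 [  0.  16. 367. 180.] ((566.1646728515625, 25.185653686523438), (259.6400451660156, 90.49337768554688), 73.72697448730469)
bed 0.36 [ 54.  59. 198.  95.] ((570.4799194335938, 43.82987976074219), (143.30247497558594, 62.196659088134766), 74.39798736572266)
[[322.2821578  135.72616114]]
```

View pics/w2.png

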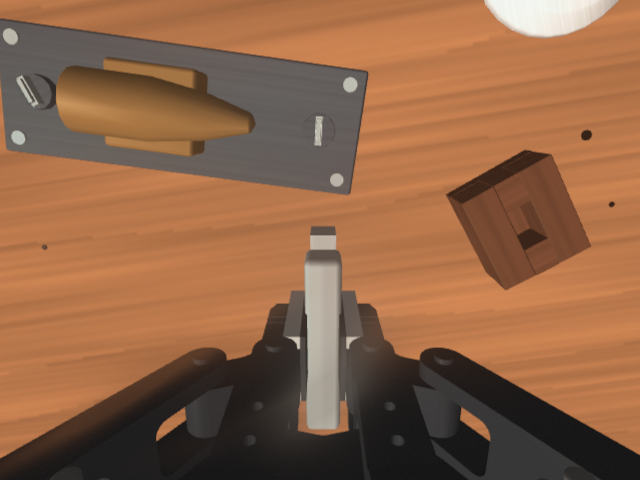

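```bash
cat >> m.py <<'E'
def blade(im,cal,rect,z=.04,th=135):
    x,y,w,h=[int(round(a)) for a in rect]; s=im[y:y+h,x:x+w].astype(int)
    m=((s.min(2)>th)).astype(np.uint8)
    n,lab,st,_=cv2.connectedComponentsWithStats(m); k=1+np.argmax(st[1:,4])
    v,u=np.nonzero(lab==k); P=np.array([ray(cal,a+x,b+y,z)[:2] for a,b in zip(u,v)],np.float32)
    r=cv2.minAreaRect(P*1000); c=P.mean(0); e,V=np.linalg.eigh(np.cov((P-c).T)); a=np.degrees(np.arctan2(V[1,1],V[0,1])); a=(a+90)%180-90
    print('blade n',len(u),'mean',c.round(4),'ang',a.round(1),'rect',r)
E
python3 - <<'E'
from m import *
cal=ctrl.calibration('wrist'); im=cv2.imread('pics/w2.png')[:,:,::-1]
for th in (130,150,170):
    blade(im,cal,[304,110,34,40],th=th); blade(im,cal,[14,72,32,38],th=th)
o=ctrl.get_obs(); T=Ro.from_rotvec(o['tool_rot']).as_matrix()
for u,v,z in [(305,252,.212),(340,252,.212),(307,428,.212),(339,428,.212),(311,228,.12),(335,228,.12),(311,228,.10),(335,228,.10)]:
    print(u,v,(T.T@(ray(cal,u,v,z)-o['tool_pos'])*1000).round(1))
g=im.astype(int).min(2); print(g[112:150:2,308:334:2])
E
```

```text
blade n 195 mean [ 0.5388 -0.0716] ang -12.0 rect ((538.5570678710938, -71.53704833984375), (4.651333808898926, 19.696430206298828), 77.92823791503906)
blade n 184 mean [0.5946 0.1202] ang 13.8 rect ((594.2526245117188, 119.99332427978516), (19.837011337280273, 5.5328216552734375), 13.90613079071045)
blade n 156 mean [ 0.5387 -0.0715] ang -12.5 rect ((538.5433959960938, -71.56970977783203), (4.186589241027832, 18.19883918762207), 80.9674072265625)
blade n 102 mean [0.5961 0.1214] ang 8.2 rect ((595.583251953125, 120.638671875), (16.216590881347656, 4.817964553833008), 9.405786514282227)
blade n 93 mean [ 0.5388 -0.0716] ang -14.1 rect ((538.6802978515625, -71.4673080444336), (3.9807372093200684, 14.286388397216797), 70.5424575805664)
blade n 70 mean [0.5947 0.1214] ang 13.2 rect ((594.755126953125, 121.41969299316406), (14.923789024353027, 2.0466315746307373), 12.283411026000977)
305 252 [ 32.4  -5.6 -23.1]
340 252 [ 32.4   5.4 -23.1]
307 428 [-33.9  -5.7 -23.1]
339 428 [-34.    5.8 -23.1]
311 228 [15.9 -6.4 68.9]
335 228 [15.9  6.6 68.9]
311 228 [10.6 -7.  88.9]
335 228 [10.6  7.2 8
[... 350 characters left out ...]
90 159 174 178 107  88  88  88  88  88]
 [ 89  88  89  89 171 174 196 107  89  88  89  88  89]
 [ 89  90  86  88 158 174 160 108  87  87  87  86  86]
 [ 89  88  89  88 179 173 159 101  88  88  88  87  88]
 [ 91  90  91  91 178 174 143 103  90  89  90  89  88]
 [ 90  91  90  82 173 173 136 106  90  88  91  89  89]
 [ 87  87  87  92 183 172 134  98  88  87  87  87  87]
 [ 89  88  88 105 195 171 147  91  86  86  84  84  78]
 [ 91  92  90 111 172 171 145  90  89  88  88  88  81]
 [ 94  90  91 122 167 167 168  90  89  89  89  90  91]
 [ 89  92  91 133 169 168 176  89  90  87  86  93  92]
 [ 92  92  89  88  89  81  97  82  88  83  93  92  93]
 [ 90  90  90  91  91  87  91  92  92  91  92  92  90]]
```

```bash
python3 -m creep '[[255,20,-1,0,0.02],[255,40,-2,0,0.04],[255,55,-3,10,0.064],[255,64.6,-3.4,25,0.064],[255,64.6,-3.4,38,0.064],[255,64.6,-3.4,44,0.064],[255,64.6,-3.4,44,0.064],[255,64.6,-3.4,44,0.064]]'
python3 - <<'E'
from m import *
im,cal,o=meas('w3',[('tip_screw_head',.03),('key',.1)])
cv2.imwrite('pics/w3c.png',cv2.resize(im[140:340,220:420],(800,800),interpolation=cv2.INTER_CUBIC)[:600,:,::-1])
f=o['tool_pos'][2]-.0883
T=Ro.from_rotvec(o['tool_rot']).as_matrix()
K=[[x,y,88.3-z] for z in(0,20) for x in(-14.5,14.5) for y in(-7,7)]
print(f,proj(cal,(np.array(K)/1000)@T.T+o['tool_pos']).round(0).tolist())
E
```

```text
t: 5.68
tool_pos: [0.5377, -0.0709, 0.1447]
tool_rot: [-3.123, 0.338, 0.002]
contact_force: [-0.3, 0.3, -2.9]
opening: 0.0104
t 5.7333 [ 0.5383 -0.071   0.1457] yaw -12.34 0.010445502823837301
tip_screw_head 0.79 [306. 215.  34.  26.] ((541.7119140625, -71.40980529785156), (23.22463607788086, 19.393226623535156), 79.75465393066406)
key 0.75 [306. 228.  34. 199.] ((503.32415771484375, -62.989768981933594), (18.93153190612793, 116.93989562988281), 77.51250457763672)
0.057355540646190986 [[311.0, 268.0], [334.0, 267.0], [311.0, 221.0], [335.0, 221.0], [310.0, 280.0], [335.0, 280.0], [310.0, 230.0], [336.0, 230.0]]
```

View pics/w3c.png

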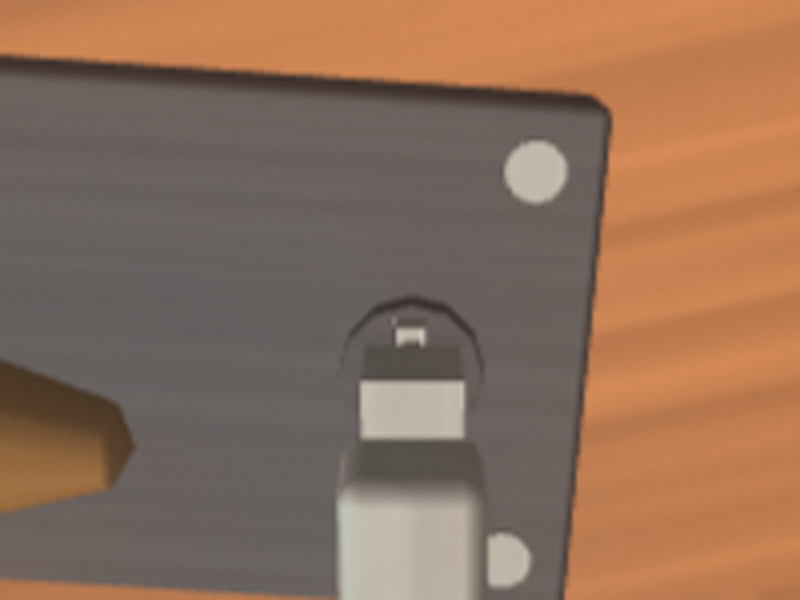

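```bash
python3 -m creep '[[255,2,0,0,0],[255,3.6,0,3,0],[255,3.6,0,8,0],[255,3.6,0,12,0],[255,3.6,0,15,0],[255,3.6,0,17,0],[255,3.6,0,19,0],[255,3.6,0,21,0],[255,3.6,0,22,0],[255,3.6,0,22,0]]'
python3 - <<'E'
from m import *
im,cal,o=meas('w4',[('key',.1)])
cv2.imwrite('pics/w4c.png',cv2.resize(im[180:300,260:380],(600,600),interpolation=cv2.INTER_CUBIC)[:,:,::-1])
print(o['contact_force'],o['wrist_torque'])
E
```

```text
t: 6.67
tool_pos: [0.5417, -0.0716, 0.1229]
tool_rot: [-3.123, 0.337, 0.002]
contact_force: [-0.1, 0.3, -4.3]
opening: 0.0107
t 6.7167 [ 0.5418 -0.0716  0.123 ] yaw -12.33 0.010684024748884531
[-0.66982139  0.21842951 -2.56120241] [0.09474691 0.21997611 0.00965929]
```

View pics/w4c.png

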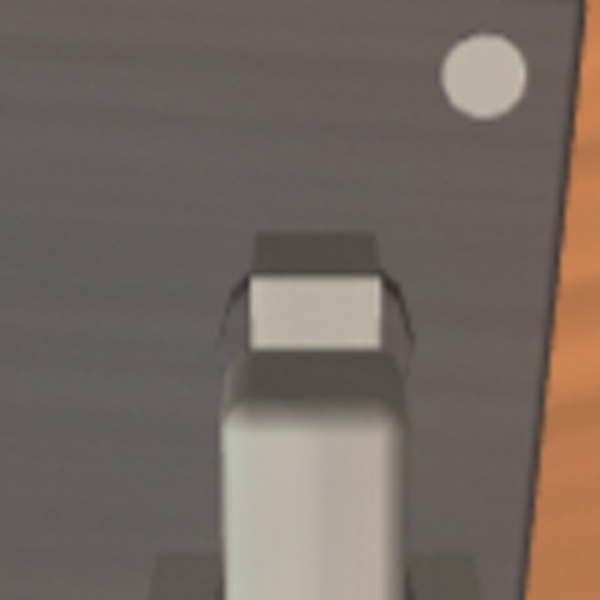

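```bash
python3 -m creep '[[255,0,0,2,0],[255,0,0,4,0],[255,0,0,4,0]]' 100
python3 -m creep '[[255,0,-0.4,0,-0.11],[255,-0.1,-0.7,0,-0.22],[255,-0.2,-1.1,0,-0.33],[255,-0.3,-1.4,0,-0.44],[255,-0.5,-1.8,0,-0.55],[255,-0.7,-2.1,0,-0.66],[255,-1,-2.4,0,-0.77],[255,-1.2,-2.6,0,-0.88],[255,-1.5,-2.8,0,-0.99],[255,-1.9,-3.0,0,-1.1],[255,-2.2,-3.2,0,-1.2],[255,-2.5,-3.3,0,-1.3]]'
python3 - <<'E'
from m import *
im,cal,o=meas('w5',[])
cv2.imwrite('pics/w5.png',im[:,:,::-1])
print(o['contact_force'],o['wrist_torque'])
E
```

```text
t: 7.02
tool_pos: [0.5418, -0.0716, 0.1188]
tool_rot: [-3.123, 0.337, 0.001]
contact_force: [-0.7, 0.7, -3.3]
opening: 0.01
t: 8.02
tool_pos: [0.5399, -0.0676, 0.119]
tool_rot: [-2.686, -1.627, 0.001]
contact_force: [-2.3, 1.4, -2.4]
opening: 0.0103
t 8.0667 [ 0.5399 -0.0675  0.119 ] yaw 62.59 0.010047137381326931
[-2.30356593  0.92987684 -1.83958382] [ 0.22671339  0.46583584 -0.10371799]
```

View pics/w5.png

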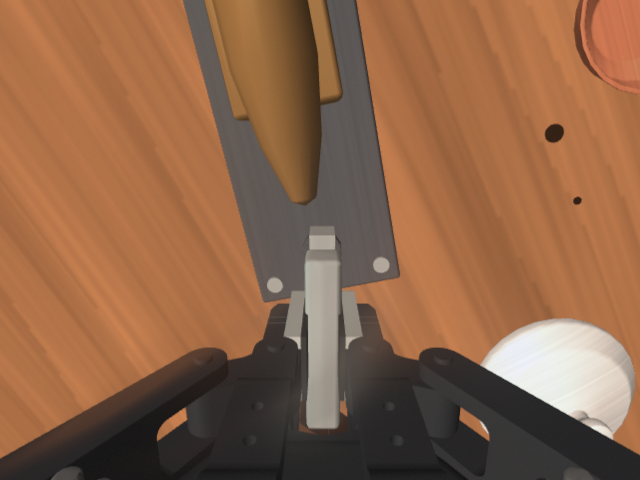

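```bash
python3 -m creep '[[255,0,-0.3,0,-0.1],[255,-0.1,-0.7,0,-0.2],[255,-0.2,-0.9,0,-0.27],[255,-0.2,-1.1,0,-0.32],[255,-0.2,-1.1,0,-0.32]]'
python3 -c "
from h import *
o=ctrl.get_obs();print(o['contact_force'],o['wrist_torque'],2*np.degrees(np.arctan2(-o['tool_rot'][1],-o['tool_rot'][0])))"
python3 -m creep '[[255,0,-0.1,0,-0.04],[255,0,-0.3,0,-0.08],[255,0,-0.3,0,-0.08]]'
python3 -c "
from h import *
o=ctrl.get_obs();print(o['contact_force'],o['wrist_torque'],2*np.degrees(np.arctan2(-o['tool_rot'][1],-o['tool_rot'][0])))"
```

```text
t: 8.48
tool_pos: [0.5389, -0.0672, 0.119]
tool_rot: [-2.398, -2.027, 0.001]
contact_force: [-2.2, 1.4, -1.8]
opening: 0.0104
[-2.24092698  1.39835402 -1.83138949] [ 0.32313195  0.55113446 -0.09461992] 80.4202087929752
t: 8.73
tool_pos: [0.5386, -0.0673, 0.119]
tool_rot: [-2.316, -2.121, 0.001]
contact_force: [-1.6, 0.8, -2.3]
opening: 0.0097
[-1.55884169  0.81094829 -2.2523031 ] [ 0.30962473  0.56728391 -0.09467857] 84.95872444119232
```

```bash
for i in 1; do python3 -m creep '[[255,0,-0.1,0,-0.03],[255,0,-0.2,0,-0.06],[255,0,-0.2,0,-0.06]]' >/dev/null
python3 -c "
from h import *
o=ctrl.get_obs();print(o['t'],o['contact_force'],o['wrist_torque'],2*np.degrees(np.arctan2(-o['tool_rot'][1],-o['tool_rot'][0])))"; done
python3 -m creep '[[255,0,-0.1,0,-0.03],[255,0,-0.2,0,-0.06],[255,0,-0.2,0,-0.06]]' >/dev/null
python3 -c "
from h import *
o=ctrl.get_obs();print(o['t'],o['contact_force'],o['wrist_torque'],2*np.degrees(np.arctan2(-o['tool_rot'][1],-o['tool_rot'][0])))"
```

```text
8.9833 [-2.34920715  0.59270363 -3.33869018] [ 0.34851251  0.62737898 -0.19896608] 88.36863635942014
9.2333 [-2.63802879  0.49067317 -3.60003174] [ 0.32672584  0.66662728 -0.38732677] 91.78245059410699
```

```bash
python3 -m creep '[[255,0,0.3,0,0.08],[255,0,0.5,0,0.16],[255,-0.1,0.8,0,0.25],[255,-0.1,0.8,-4,0.25],[255,-0.1,0.8,-10,0.25],[255,-0.1,0.8,-22,0.25],[255,-0.1,0.8,-45,0.25],[255,-0.1,0.8,-75,0.25],[255,-0.1,0.8,-105,0.25],[255,-0.1,0.8,-110,0.25],[255,-0.1,0.8,-110,0.25]]'
python3 - <<'E'
from m import *
im,cal,o=meas('w6',[('tip_screw_head',.03),('key',.1),('bed',.022)])
print(o['contact_force'],o['wrist_torque'])
meas2=snap('top','top6')
print(ctrl.boxes_of('top','tip_screw_head')[:2])
E
```

```text
t: 10.15
tool_pos: [0.5417, -0.0682, 0.2342]
tool_rot: [2.442, 1.965, 0.008]
contact_force: [0.8, 0.2, -4.3]
opening: 0.0099
t 10.2 [ 0.5403 -0.0678  0.2311] yaw 77.65 0.0102393983964813
tip_screw_head 0.73 [305. 194.  28.  30.] ((538.1495971679688, -69.86354064941406), (23.160045623779297, 21.906482696533203), 77.48548126220703)
key 0.74 [308. 226.  33. 202.] ((524.2938232421875, -152.55850219726562), (171.5027618408203, 28.259458541870117), 77.5198974609375)
bed 0.67 [260.   0. 129. 243.] ((556.9049072265625, -4.12298583984375), (197.196044921875, 89.75836181640625), 73.86046600341797)
bed 0.52 [512.   0. 102. 165.] ((764.9660034179688, -18.42223358154297), (123.57817840576172, 85.11764526367188), 65.38510131835938)
bed 0.43 [304. 195.  26.  26.] ((537.2975463867188, -71.418212890625), (23.69356346130371, 21.51460075378418), 77.4854965209961)
[ 0.64381751  0.51202499 -3.98263553] [-0.00769176  0.05314002  0.03325895]
[]
```

View pics/w6.png

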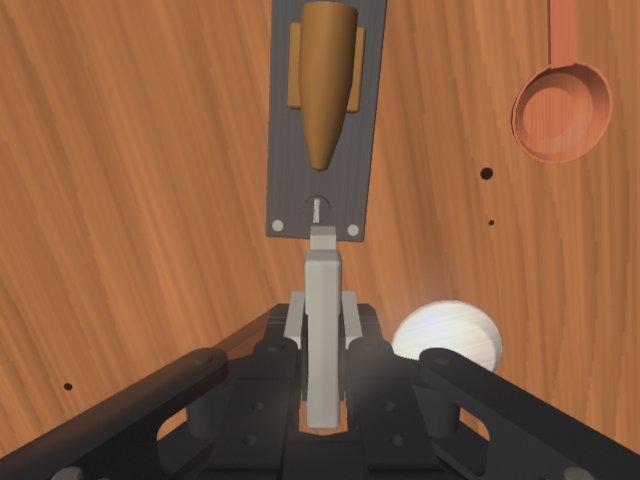

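```bash
python3 -m creep '[[255,17,-4,0,0.1],[255,34,-8,0,0.2],[255,51,-12,0,0.31],[255,68,-16,0,0.42],[255,85,-20,0,0.53],[255,102,-25,0,0.64],[255,119,-29,0,0.75],[255,136,-33,0,0.86],[255,153,-37,0,0.97],[255,169,-41,0,1.08],[255,169,-41,15,1.11],[255,169,-41,42,1.11]]'
python3 -m creep '[[255,0,0,0,0],[255,0,0,0,0]]'
python3 - <<'E'
from m import *
im,cal,o=meas('w7',[('heel_screw_head',.03),('key',.1),('bed',.022)])
d=ctrl.boxes_of('wrist','heel_screw_head')
c=np.array([.594,.121,.04]); p=proj(cal,c)[0]; print(p)
for th in(130,150):
  try: blade(im,cal,[p[0]-20,p[1]-20,40,40],th=th)
  except Exception as e: print(e)
x,y=int(p[0]),int(p[1])
cv2.imwrite('pics/w7c.png',cv2.resize(im[max(0,y-60):y+140,x-100:x+100],(600,600),interpolation=cv2.INTER_CUBIC)[:,:,::-1])
E
```

```text
t: 11.45
tool_pos: [0.5376, 0.1074, 0.1897]
tool_rot: [3.118, 0.385, 0.01]
contact_force: [0.8, -0.4, -2.1]
opening: 0.01
t: 11.62
tool_pos: [0.5336, 0.1062, 0.1844]
tool_rot: [-3.118, -0.384, 0.01]
contact_force: [0.1, -0.2, -2.2]
opening: 0.0097
t 11.6667 [0.5349 0.1062 0.1864] yaw 14.03 0.00980079062899896
heel_screw_head 0.72 [308. 116.  29.  35.] ((593.8231811523438, 121.94223022460938), (23.276866912841797, 22.777759552001953), 59.46332931518555)
heel_screw_head 0.58 [373. 144. 162. 122.] ((558.2415161132812, 1.7689971923828125), (136.2616424560547, 60.43145751953125), 74.17243194580078)
heel_screw_head 0.17 [258.  58. 348. 262.] ((566.9861450195312, 28.362091064453125), (252.96823120117188, 88.03904724121094), 73.81257629394531)
key 0.8 [307. 227.  32. 202.] ((476.76519775390625, 92.11943054199219), (142.1443634033203, 22.908363342285156), 13.727189064025879)
bed 0.56 [256.  53. 350. 270.] ((565.8827514648438, 25.626113891601562), (260.13848876953125, 90.29141998291016), 73.86061096191406)
[323.1364779  133.53162878]
blade n 204 mean [0.5934 0.1217] ang 13.5 rect ((593.0919189453125, 121.58318328857422), (19.30011749267578, 4.160205841064453), 14.002769470214844)
blade n 195 mean [0.5936 0.1218] ang 13.2 rect ((593.0919189453125, 121.58318328857422), (19.30011749267578, 4.160205841064453), 14.002769470214844)
```

View pics/w7c.png

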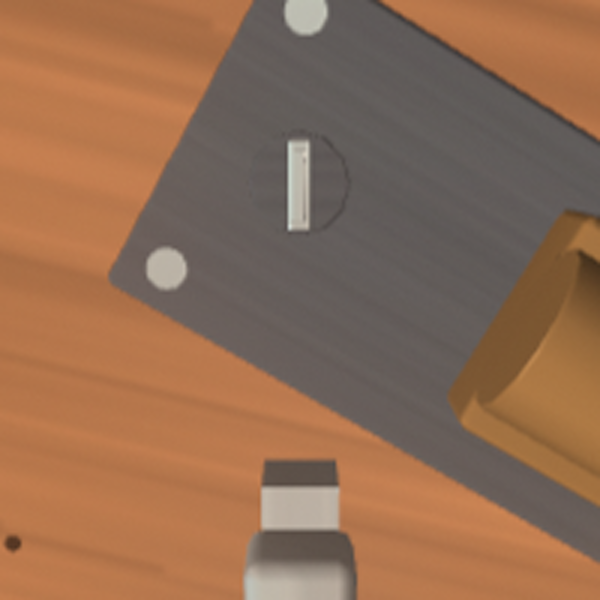

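```bash
python3 -m creep '[[255,10,0,0,0],[255,25,-0.5,4,0],[255,40,-1,10,0],[255,54,-1,17,0],[255,62,-1.2,23,0],[255,62.9,-1.2,25,0],[255,62.9,-1.2,25,0],[255,62.9,-1.2,25,0],[255,62.9,-1.2,25,0],[255,62.9,-1.2,25,0],[255,62.9,-1.2,25,0]]'
python3 - <<'E'
from m import *
im,cal,o=meas('w8',[('heel_screw_head',.03)])
T=Ro.from_rotvec(o['tool_rot']).as_matrix()
print('foot to blade, tool mm',(T.T@(np.array([.5938,.1217,.040])-o['tool_pos'])*1000).round(1),'key foot at ~[-3.4,0,88.3]', T.round(3).tolist())
E
```

```text
t: 12.78
tool_pos: [0.5962, 0.1227, 0.1629]
tool_rot: [3.118, 0.383, 0.001]
contact_force: [-0.2, -0.1, -2.1]
opening: 0.0098
t 12.8333 [0.5962 0.1226 0.1628] yaw 14.02 0.00988903348759054
heel_screw_head 0.9 [309. 215.  29.  20.] ((597.4779052734375, 122.58682250976562), (17.4039249420166, 22.6422119140625), 13.979604721069336)
heel_screw_head 0.66 [302. 227.  36. 201.] ((514.4465942382812, 102.19451904296875), (171.21826171875, 28.022069931030273), 13.552637100219727)
foot to blade, tool mm [ -2.7   0.3 122.8] key foot at ~[-3.4,0,88.3] [[0.97, 0.242, 0.001], [0.242, -0.97, 0.0], [0.001, 0.0, -1.0]]
```

```bash
python3 -m creep '[[255,0.7,0.2,3,0.005],[255,0.7,0.2,8,0.005],[255,0.7,0.2,14,0.005],[255,0.7,0.2,19,0.005],[255,0.7,0.2,22,0.005],[255,0.7,0.2,24,0.005],[255,0.7,0.2,24,0.005],[255,0.7,0.2,24,0.005],[255,0.7,0.2,24,0.005],[255,0.7,0.2,24,0.005],[255,0.7,0.2,24,0.005],[255,0.7,0.2,24,0.005]]'
python3 - <<'E'
from m import *
im,cal,o=meas('w9',[])
T=Ro.from_rotvec(o['tool_rot']).as_matrix()
print((T.T@(np.array([.5938,.1217,.040])-o['tool_pos'])*1000).round(1),o['contact_force'],o['dq'].round(3))
im2,c2=snap('scene')
p=proj(c2,[.594,.1217,.07])[0].astype(int); print(p)
a=cv2.resize(im[170:320,250:400],(500,500),interpolation=cv2.INTER_CUBIC)
b=cv2.resize(im2[p[1]-75:p[1]+25,p[0]-50:p[0]+50],(300,300),interpolation=cv2.INTER_CUBIC)
b=np.vstack([b,np.zeros((200,300,3),np.uint8)])
cv2.imwrite('pics/w9c.png',np.hstack([a,b])[:,:,::-1])
E
```

```text
t: 13.88
tool_pos: [0.5972, 0.1227, 0.1386]
tool_rot: [3.119, 0.376, 0.001]
contact_force: [-1.0, -0.1, -2.6]
opening: 0.0098
t 13.9333 [0.5972 0.1227 0.1385] yaw 13.74 0.009914603816376487
[-3.6  0.2 98.5] [ 0.09124429  0.37547039 -2.58037536] [ 0.001  0.003  0.003  0.     0.    -0.   ]
[345 259]
```

View pics/w9c.png

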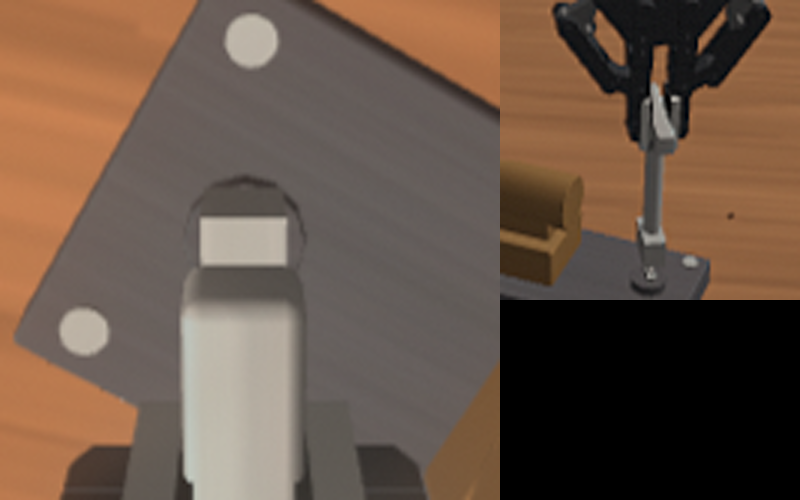

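The wrist crop shows the foot centred on the boss (foot at u≈244, boss at u≈246). The scene crop shows the key upright with clear air above the blade, and nothing is moving, so I'm handing it in.

```bash
python3 -c "
from station import ctrl
print(ctrl.finish_job())"
```

```text
the job is handed in; nothing more can be done
None
```

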